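# Lever open the heavy coater lid and hold it

## Task

Raise the spin coater's heavy lid with its lever: push the yellow-knobbed catch sideways all the way off the lid's tongue, then press the red pad on the long end of the lever right down, and finish while still holding it down so that the lid stays up. The robot must not touch the lid itself, and the bottle, the beaker and the jar stay standing where they are.

Things in the scene. Friction and masses are not known exactly. Their poses are not given: they have to be found in the camera images.
- coater: Spin coater bolted to the bench: blue base plate 325 x 290 x 12 mm, cream bowl 190 mm across centred on the origin. Origin on the bench under the bowl's centre, z up; +x to the lid's hinge, -x to the catch and the lever's long end, +y to the side where the lever lies. 'Coater frame' below means these axes. Its yaw varies by about 1 rad
- catch_knob (a point): centre of the top of the catch's upright yellow knob (18 mm diameter, 36 mm tall, top 126.5 mm above the bench), on a dark sliding plate whose top is 90.5 mm above the bench. At catch 0 it lies at (-147, 0) mm in the coater frame. Free space all round it above the plate; the lid's black knob (top 116 mm above the bench) is 69 mm further to +x
- catch (a joint): travel of the catch in m, 0 = locked over the lid's steel tongue, 0.045 = end stop, fully clear; grows towards the coater's -y (away from the lever). The tongue is free from about 0.031. It starts at 0 to 0.010, needs about 1.5 N and stays where it is left
- lever_pad (a point): centre of the top of the red pad (50 mm along the lever, 36 mm across), moving with the lever. At rest it is 141 mm above the bench at (-186, 125) mm in the coater frame and faces up and back, sloping 0.25 rad up towards its free end; right down it is 47 mm above the bench at (-193, 125) mm, sloping 0.25 rad down. The short end lies under a lug of the lid
- lever_arm: the lever: steel bar 14 mm wide with the red pad, lying along the coater's x at y = +125 mm. Origin on its pivot axis, at (-5, 125) mm in the coater frame, 80 mm above the bench. Its own x runs along the bar; the pad's top centre is at (-190, 0, 14) mm in its frame; z square to the pad
- lever (a joint): lever angle in rad, 0 = resting (long end up), 0.5 = long end pressed right down to its stop. The weight of the lid lifts the long end again when let go; it takes some 3 to 10 N down on the pad to press it once the catch is off
- lid (a joint): lid angle in rad, 0 = shut, about 0.34 with the lever right down. It falls shut when the lever is released. It cannot rise while the catch is over its tongue
- lid_cover: heavy cream lid (1 to 2 kg), 196 mm across, 16 mm thick, top 90 mm above the bench when shut; amber window, black knob, steel front tongue and side lug. Origin on the hinge axis, 124 mm to +x of the bowl's centre, 78 mm above the bench. With the lever right down its front edge (-x) is about 165 mm, its knob's top 181 mm above the bench. The robot must not touch it
- amber_bottle: loose amber bottle with black cap, 44 mm diameter, 85 mm tall, origin at the centre of its underside; leave alone
- beaker: loose white open beaker, 52 mm across the rim, 60 mm tall, origin at the centre of its underside; leave alone
- sample_jar: loose blue jar with white cap, 56 mm diameter, 50 mm tall, origin at the centre of its underside; leave alone

How it is judged:
By the outcome, as a careful person would: the job done as asked, in the order asked, and still so for the second after the job is handed in, while the arm keeps its last pose, push and grip.
It also fails if it takes over 45 s, if anything falls off the work surface, if the arm or the gripper's body presses on something with over 40 N, if the wrist force passes 120 N, or if a joint passes its speed limit or range.

## Robot

A 6-joint arm with a two-finger parallel gripper is mounted at the origin on the work surface. World frame = base frame: x ahead of the robot, y to its left, z up, the work surface at z = 0. Lengths are in m, angles in degrees, forces in N, time in s.
With the tool pointing down it reaches from about 0.4 to 0.825 m from the base axis. Payload 7 kg.
Tool frame: the origin (TCP) lies at the very end of the fingers, on their centre line; the grasp point (between the pads) lies r.pinch_z behind it (r.pinch_z is the distance from the TCP to the grasp point, in m); z points along the fingers, y is the direction in which the jaws open and shut (so a half turn about z gives the same grasp; the last joint's range is limited). The gripper opens to 88 mm and grips with 3 to 60 N. Pads are 19 mm wide; open, the fingers measure 130 mm over their backs; the gripper's body (78 mm by 193 mm) begins 47 mm behind the grasp point.
Start: joints at [-51.847, 20.546, 0.682, 0, -70.136, -16.507], TCP at [0.249, -0.627, 0.227] pointing down, gripper open.
Joint ranges: [-176.03, 176.03], [-82.01, 121.73], [-58.28, 71.71], [-173.87, 95.51], [-174.79, -0.11], [-173.66, 173.66]. Speed limits (degrees/s): [136.94, 136.94, 172.46, 180, 180, 180].

## Interface

Orientations are given as [roll, pitch, yaw] about the fixed x, y, z axes, in that order (R = Rz(yaw) Ry(pitch) Rx(roll)).
In Python, from plant import r gives the robot as it stands. The module is installed in compiled form; this text tells all that it offers.
- The arm moves only by the tool servo_tool, never from a script. Its argument "steps" is a list of rows, each a list of 5 numbers: the finger opening in cm, from 0 to 8.76, then the shift along the tool's x, y, z in cm, then the turn about the tool's z in degrees. In form: [[fingers, x, y, z, spin], ...]. A call has 1 to 8 rows; each row shifts and turns the commanded pose from where the row before left it, along the tool's axes as they then stand; what a row does not reach is not made up. A row lasts 1/8 s, in which the tool goes at most 62.5 mm and 10.7 degrees, less where a joint would pass 70% of its speed; a pose out of reach is approached as far as the arm can. A call with a gripper value outside its range is refused whole. The fingers move at their own pace and stop on an object; "squeeze" is the grip in N (left out, the last holds). Time passes only in rows, so rows that do not move let the fingers close. It gives the time, the measured TCP pose, the force and the opening at its end, in the units of the state.
- r.get_state(): the state, without advancing time (a new reading comes with each control period).
- r.capture(name): name is "scene" or "side" or "wrist"; returns the picture (400x640x3 uint8, red, green, blue); there is no depth.
- r.calibration(name): a dict with "K" (3x3 intrinsics, pixels), "rvec" (rotation vector, rad) and "tvec" (3), from world to camera coordinates, as OpenCV has them; the wrist camera has in their place "tool_from_camera" (4x4, takes a point from camera to tool coordinates, whose origin is the TCP and whose axes are the flange's). Camera axes: x right, y down, z forward; pixel columns grow to the right and rows downward; lengths in m; the calibration is good to about 2 mm. The wrist camera is an equidistant fisheye: a pixel r from the principal point sees the ray r / f radians off the axis. A picture is of the moment at which its call begins: read the wrist's pose just before it. calibration takes no time and is no camera call.
- r.close_job(): hands the job in, once; it reports no verdict.
The state is a dict: "time_s": time; "joints": joint angles; "qd": joint speeds; "joint_torque": joint torques, N m; "tcp_pos": TCP position; "eef_rot": TCP orientation; "contact_force": force on the tool from outside, world axes, zero at the start; "moment": the same for the moment, N m; "gripper_width": finger opening in m.
Only numpy, scipy, OpenCV 4.12 (cv2) and the standard library are available. Lean on these libraries where they do the work, as an engineer would, in place of code of your own. Each camera call takes 0.05 s, during which the arm holds its last target.

## Working session

There is one attempt and no reset: what is moved stays moved. The work goes in short steps, Python scripts to look and compute and a tool call to move; the robot and the scene stay as the last step left them, time stands still between calls to the robot, and variables do not carry over. Pictures are saved under pics/ and viewed, and the job is handed in when it is done.

Besides the shell and the picture viewer there is one more tool, called after "Request:" as a command line: name --pt "numbers of a row" for each row, then --argument value for the rest. servo_tool: Moves the arm, as the interface text tells. Its arguments: {"type":"object","properties":{"steps":{"type":"array","items":{"type":"array","items":{"type":"number"}}},"squeeze":{"type":"number"}},"required":["steps"]}

```bash
mkdir -p pics; ls; python3 - <<'E'
from plant import r
import cv2
s=r.get_state(); print(s, r.pinch_z)
for n in ("scene","side","wrist"):
    im=r.capture(n); cv2.imwrite(f"pics/{n}0.png",im[:,:,::-1]); print(n,r.calibration(n))
E
```

```text
pics
{'time_s': 0.0, 'joints': array([-5.18487186e+01,  2.05876561e+01,  6.35880434e-01, -2.10197302e-02,
       -7.01344904e+01, -1.65067595e+01]), 'qd': array([ 0.0209577 , -0.02321319, -0.02069041, -0.05487878, -0.02473851,
       -0.06158778]), 'joint_torque': array([ 1.71690886e-04, -5.82726896e+01,  2.93071944e+01,  6.99730530e+00,
        7.13380767e-03, -1.41948622e-04]), 'tcp_pos': array([ 0.24878429, -0.62697766,  0.2256785 ]), 'eef_rot': array([ 1.79911674e+02, -5.56714190e-03, -1.58362631e+02]), 'contact_force': array([-0.75740251,  0.56012448,  0.06881831]), 'moment': array([-0.02372746,  0.03510779, -0.01225665]), 'gripper_width': 0.08769390550297537} 0.0188
scene {'K': array([[403.5179573 ,   0.        , 315.53485719],
       [  0.        , 403.5179573 , 198.46656521],
       [  0.        ,   0.        ,   1.        ]]), 'rvec': array([ 1.89436465,  1.52457386, -0.67175229]), 'tvec': array([-0.13323532, -0.34290213,  1.48514565])}
side {'K': array([[444.45265979,   0.        , 324.0237583 ],
       [  0.        , 444.45265979, 203.67865155],
       [  0.        ,   0.        ,   1.        ]]), 'rvec': array([ 2.23133687, -0.02829975,  0.01913234]), 'tvec': array([-0.61606534,  0.09699716,  0.9700011 ])}
wrist {'K': array([[309.70691629,   0.        , 315.78474924],
       [  0.        , 309.70691629, 197.50922129],
       [  0.        ,   0.        ,   1.        ]]), 'tool_from_camera': array([[-4.82826145e-04, -9.54978933e-01, -2.96673229e-01,
         8.18361594e-02],
       [ 9.99999140e-01, -9.93264302e-05, -1.30773876e-03,
        -8.54909736e-04],
       [ 1.21939547e-03, -2.96673606e-01,  9.54978159e-01,
        -1.58234189e-01],
       [ 0.00000000e+00,  0.00000000e+00,  0.00000000e+00,
         1.00000000e+00]])}
```

View pics/scene0.png

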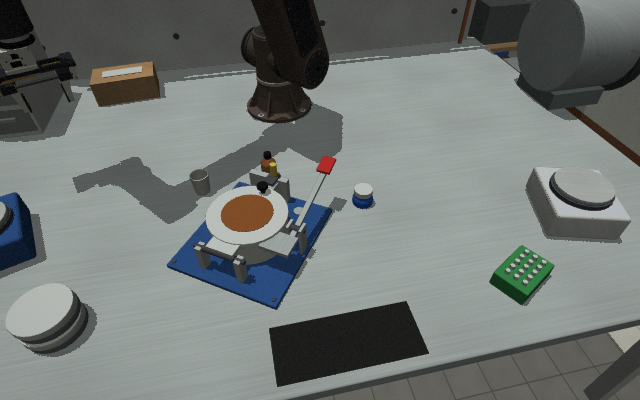

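View pics/side0.png

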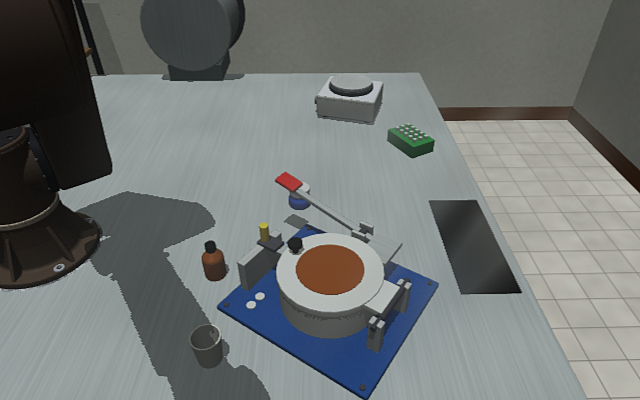

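View pics/wrist0.png

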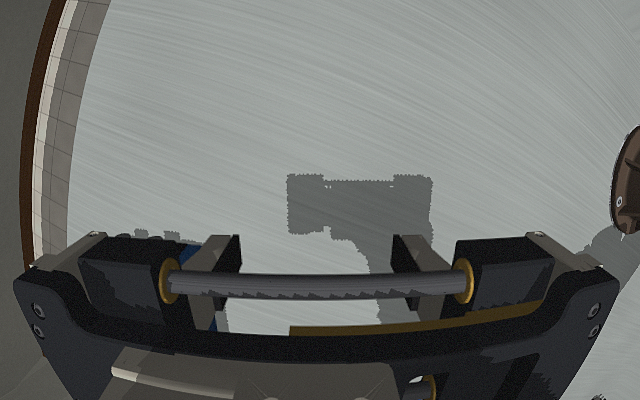

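```bash
cat > h.py <<'E'
import numpy as np, cv2
from plant import r
C={n:r.calibration(n) for n in("scene","side")}
def ray(n,uv):
    c=C[n];R=cv2.Rodrigues(c["rvec"])[0];o=-R.T@c["tvec"]
    d=R.T@np.linalg.inv(c["K"])@np.array([uv[0],uv[1],1.]);return o,d/np.linalg.norm(d)
def onz(n,uv,z):
    o,d=ray(n,uv);return o+d*(z-o[2])/d[2]
def tri(a,b):
    P=[C[n]["K"]@np.c_[cv2.Rodrigues(C[n]["rvec"])[0],C[n]["tvec"]] for n in("scene","side")]
    X=cv2.triangulatePoints(P[0],P[1],np.array(a,float).reshape(2,1),np.array(b,float).reshape(2,1))[:,0];return X[:3]/X[3]
def proj(n,p):
    return cv2.projectPoints(np.array(p,float).reshape(-1,1,3),C[n]["rvec"],C[n]["tvec"],C[n]["K"],None)[0][:,0]
def blobs(im,lo,hi,mina=8):
    h=cv2.cvtColor(im,cv2.COLOR_RGB2HSV);m=cv2.inRange(h,lo,hi)
    k,l,s,c=cv2.connectedComponentsWithStats(m)
    return [(c[i].round(1),s[i]) for i in range(1,k) if s[i][4]>=mina],m
E
python3 - <<'E'
from h import *
for n in("scene","side"):
    im=cv2.imread(f"pics/{n}0.png")[:,:,::-1].copy()
    for nm,lo,hi in(("red",(0,200,110),(4,255,255)),("red2",(175,150,100),(180,255,255)),("yel",(22,150,90),(32,255,255)),("amb",(5,150,60),(14,255,255)),("blue",(105,150,50),(122,255,255))):
        for c,s in blobs(im,lo,hi)[0]: print(n,nm,c,s)
    x0,y0=(220,130) if n=="scene" else (200,150)
    cv2.imwrite(f"pics/{n}0c.png",cv2.resize(im[y0:y0+150,x0:x0+200,::-1],None,fx=4,fy=4,interpolation=cv2.INTER_NEAREST))
E
```

```text
scene yel [272.3 163.9] [269 162   7   5  26]
scene amb [266.4 162.4] [261 158  14  10  78]
scene amb [246.7 212.6] [ 221  195   52   36 1468]
scene blue [502.2  53.7] [495  52  14   5  44]
scene blue [242.8 183.9] [238 182  10   4  18]
scene blue [ 11.7 221.4] [  0 193  23  55 714]
scene blue [362.  201.9] [353 195  20  13 172]
scene blue [294.2 207.1] [287 197  19  27 208]
scene blue [250.9 264.5] [ 167  203  165  105 4596]
side yel [263.1 225.1] [260 223   8   5  34]
side amb [329.5 269.4] [ 296  245   68   50 2610]
side amb [206.8 256.2] [202 252  13   9  65]
side blue [304.5 232.7] [293 226  26  12 125]
side blue [320.5 336.3] [ 218  268  211  132 7466]
```

View pics/scene0c.png

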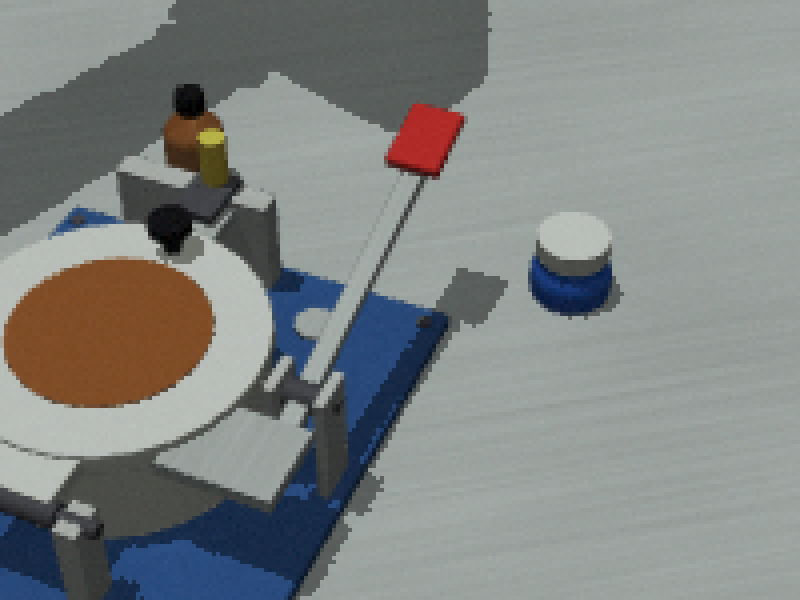

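View pics/side0c.png

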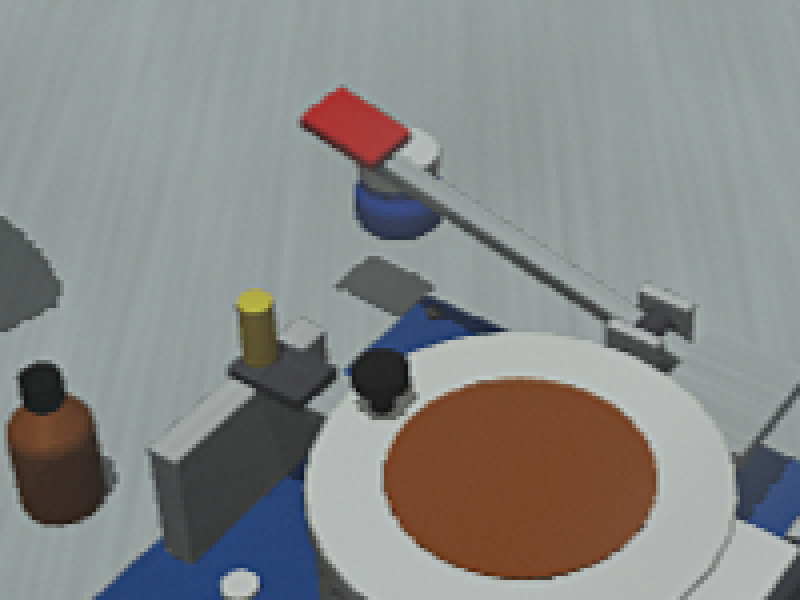

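```bash
python3 - <<'E'
from h import *
A=np.array
pad=tri((326.7,164.6),(289.2,181.4)); k=tri((272.5,164.2),(263.3,225.3))
w=[onz("scene",(246.9,212.9),.0905),onz("side",(329.8,269.6),.0905)]; print("pad",pad,"knob",k,"win",w)
kk=[onz("scene",(272.5,164.2),.1265),onz("side",(263.3,225.3),.1265)];pp=[onz("scene",(326.7,164.6),.141),onz("side",(289.2,181.4),.141)]
print(kk,pp)
o=(w[0]+w[1])/2; p=(pp[0]+pp[1])/2; kn=(kk[0]+kk[1])/2
d=(p-o)[:2]; yaw=np.arctan2(d[1],d[0])-np.arctan2(125,-186); print("yaw",np.degrees(yaw),"len",np.hypot(*d),np.hypot(186,125))
R=A([[np.cos(yaw),-np.sin(yaw)],[np.sin(yaw),np.cos(yaw)]])
print("knob in coater",R.T@(kn-o)[:2],"origin",o)
# joint fit with pad, origin
bott=[onz("scene",(267.5,153.5),.085),onz("side",(210,241.5),.085)];print("bottle cap top",bott,[R.T@(b-o)[:2] for b in bott])
jar=[onz("scene",(363,187),.05),onz("side",(301,189),.05)];print("jar",jar,[R.T@(b-o)[:2] for b in jar])
E
```

```text
pad [0.54331424 0.0505517  0.13413753] knob [ 0.49876942 -0.08101684  0.1250398 ] win [array([ 0.62525646, -0.16190881,  0.0905    ]), array([ 0.62183275, -0.1653666 ,  0.0905    ])]
[array([ 0.50105494, -0.08131744,  0.1265    ]), array([ 0.49886372, -0.08238661,  0.1265    ])] [array([0.55127156, 0.04875355, 0.141     ]), array([0.54409732, 0.04033769, 0.141     ])]
yaw -36.075907315293115 len 0.221574050673932 224.10042391749283
knob in coater [-0.1480463  -0.00667174] origin [ 0.62354461 -0.16363771  0.0905    ]
bottle cap top [array([ 0.39726773, -0.08514696,  0.085     ]), array([ 0.39202189, -0.07990312,  0.085     ])] [array([-0.22910526, -0.06980545]), array([-0.23643302, -0.06865623])]
jar [array([0.55482349, 0.14796157, 0.05      ]), array([0.56484253, 0.13831626, 0.05      ])] [array([-0.23903027,  0.21137936]), array([-0.22525279,  0.20948344])]
```

```bash
python3 - <<'E'
from h import *
o=np.array([.6235,-.1636]);yaw=np.radians(-36.08)
def W(p,o=o,yaw=yaw):
    c,s=np.cos(yaw),np.sin(yaw);return [o[0]+c*p[0]-s*p[1],o[1]+s*p[0]+c*p[1],p[2]]
ca,sa=np.cos(.25),np.sin(.25)
pc=[W((-.186-a*ca,.125+b,.141+a*sa)) for a,b in((-.025,-.018),(-.025,.018),(.025,.018),(.025,-.018))]
plate={}
for n in("scene","side"):
    im=cv2.imread(f"pics/{n}0.png").copy()
    h=cv2.cvtColor(im,cv2.COLOR_BGR2HSV);m=cv2.inRange(h,(0,170,120),(4,255,255))|cv2.inRange(h,(174,170,120),(180,255,255))
    cs=max(cv2.findContours(m,0,1)[0],key=cv2.contourArea);print(n,cv2.boundingRect(cs),np.mean(np.argwhere(m)[:,::-1],0),cv2.approxPolyDP(cs,1.5,True)[:,0].tolist())
    print(proj(n,pc).round(1).tolist(), proj(n,[W((-.186,.125,.141))]).round(1), "orig",proj(n,[W((0,0,.09)),W((-.078,0,.116))]).round(1).tolist())
    for p in pc: 
        u=proj(n,p)[0]; cv2.circle(im,tuple(int(round(x)) for x in u),1,(255,255,0),-1)
    # lid circle + plate test
    for z,rr in((.09,.098),):
        q=proj(n,[W((rr*np.cos(t),rr*np.sin(t),z)) for t in np.linspace(0,6.283,60)]).astype(int)
        cv2.polylines(im,[q],True,(0,255,0),1)
    x0,y0=(180,130) if n=="scene" else (210,150)
    cv2.imwrite(f"pics/{n}1c.png",cv2.resize(im[y0:y0+180,x0:x0+240],None,fx=3.3,fy=3.3,interpolation=cv2.INTER_NEAREST))
E
```

```text
scene (317, 156, 19, 17) [325.825 163.935] [[323, 156], [317, 169], [329, 172], [335, 159]]
[[315.1, 169.4], [328.5, 173.1], [336.0, 157.9], [322.8, 154.5]] [[325.6 163.6]] orig [[246.1, 212.6], [261.3, 184.4]]
side (276, 172, 26, 16) [286.38787879 179.36363636] [[276, 179], [289, 187], [293, 179], [301, 183], [285, 172]]
[[294.6, 190.0], [305.0, 181.7], [286.7, 169.6], [276.0, 177.4]] [[290.6 179.6]] orig [[330.7, 269.1], [295.7, 241.6]]
```

View pics/scene1c.png

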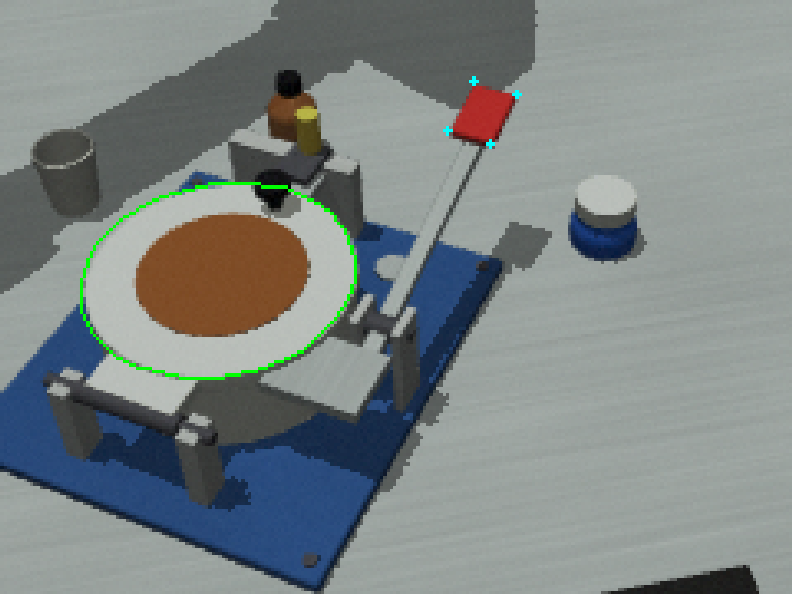

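View pics/side1c.png

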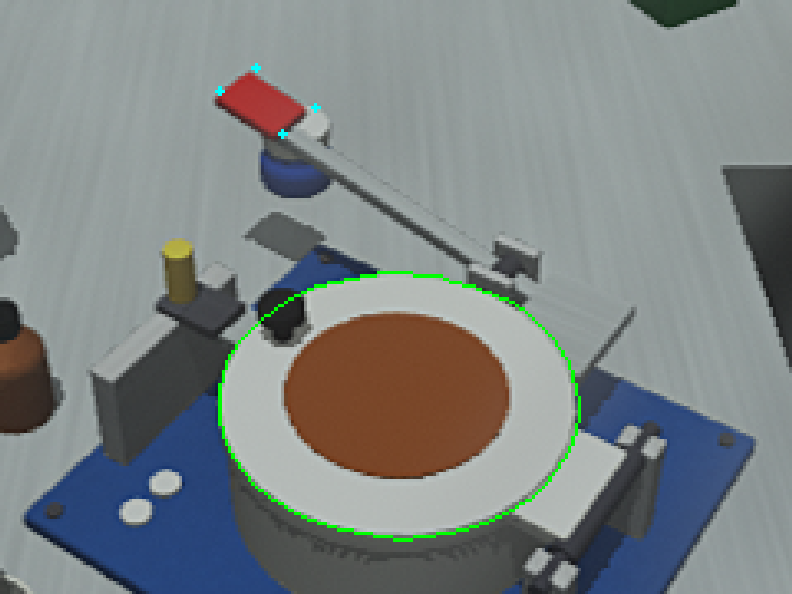

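The scene and side views agree to within a few mm. The coater origin is at about (0.6235, -0.1636) with yaw -36°, the knob is at (0.500, -0.082) with the catch at about 6.7 mm, and the pad is at about (0.548, 0.045). I'll close the fingers and turn the tool so its x axis lies along the coater's -y.

Request:
servo_tool --pt "0 0 0 0 -8" --pt "0 0 0 0 -8" --pt "0 0 0 0 -8" --pt "0 0 0 0 -8" --pt "0 0 0 0 0" --squeeze 20

```text
time_s: 0.78
tcp_pos: [0.2489, -0.6272, 0.2262]
eef_rot: [180.0, 0.0, -126.4]
contact_force: [0.2, 0.8, -0.3]
gripper_width: 0.0431
```

Request:
servo_tool --pt "0 -4 0.9 0 0" --pt "0 -5 0.9 0 0" --pt "0 -5 0.9 0 0" --pt "0 -5 0.9 0 0" --pt "0 -5 0.9 0 0" --pt "0 -5 0.9 0 0" --pt "0 -5 0.9 0 0" --pt "0 -5 0.9 0 0"

```text
time_s: 1.78
tcp_pos: [0.4226, -0.2691, 0.2268]
eef_rot: [-180.0, 0.0, -126.6]
contact_force: [0.6, 0.0, 0.6]
gripper_width: 0.0006
```

Request:
servo_tool --pt "0 -5 1 0 0" --pt "0 -5 1 0 0" --pt "0 -5 1 0 0" --pt "0 -5 1 0 0" --pt "0 -3 0.5 0 0" --pt "0 0 0 0 0" --pt "0 0 0 0 0"

```text
time_s: 2.65
tcp_pos: [0.5219, -0.0587, 0.2264]
eef_rot: [180.0, -0.0, -126.4]
contact_force: [-0.6, 0.2, 0.4]
gripper_width: 0.0004
```

```bash
cat >> h.py <<'E'
O=np.array([.6235,-.1636]);YAW=np.radians(-36.08)
Rc=np.array([[np.cos(YAW),-np.sin(YAW)],[np.sin(YAW),np.cos(YAW)]])
def st():
    s=r.get_state();p=s["tcp_pos"];print("t",s["time_s"],"tcp",p.round(4),"coater mm",(Rc.T@(p[:2]-O)*1e3).round(1),"rot",s["eef_rot"].round(1),"F",s["contact_force"].round(1),"w",s["gripper_width"].round(4));return s
E
python3 -c "
from h import *
st()
for n in('scene','side','wrist'): cv2.imwrite(f'pics/{n}2.png',r.capture(n)[:,:,::-1])
"
```

```text
Traceback (most recent call last):
  File "h.py", line 21, in st
    s=r.get_state();p=s["tcp_pos"];print("t",s["time_s"],"tcp",p.round(4),"coater mm",(Rc.T@(p[:2]-O)*1e3).round(1),"rot",s["eef_rot"].round(1),"F",s["contact_force"].round(1),"w",s["gripper_width"].round(4));return s
                                                                                                                                                                                    ^^^^^^^^^^^^^^^^^^^^^^^^
AttributeError: 'float' object has no attribute 'round'
```

```bash
sed -i 's/s\["gripper_width"\].round(4)/round(s["gripper_width"],4)/' h.py
python3 -c "
from h import *
st()
for n in('side','wrist'): cv2.imwrite(f'pics/{n}2.png',r.capture(n)[:,:,::-1])
"
```

```text
t 2.65 tcp [ 0.5219 -0.0587  0.2264] coater mm [-143.8   24.9] rot [ 180.    -0.  -126.4] F [-0.6  0.2  0.4] w 0.0004
```

View pics/side2.png

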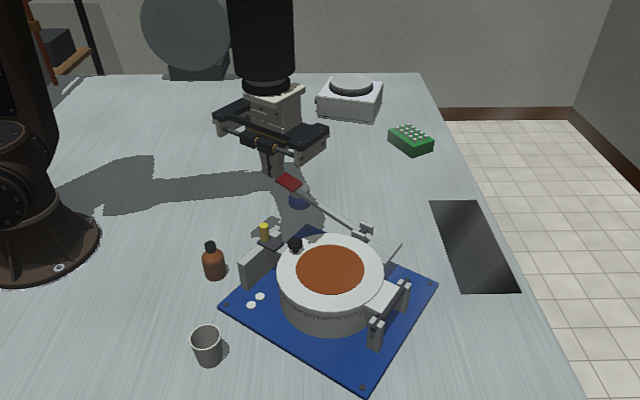

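View pics/wrist2.png

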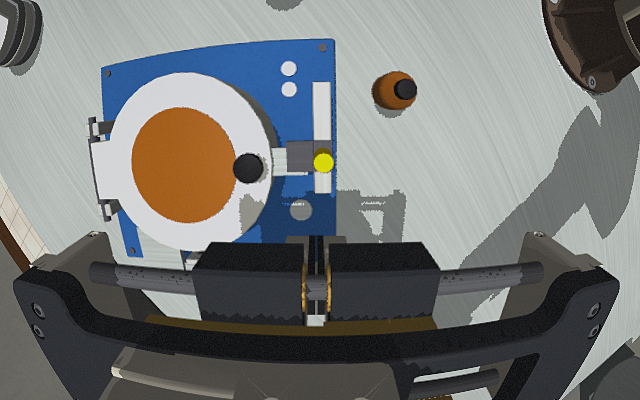

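```bash
cat >> h.py <<'E'
from scipy.spatial.transform import Rotation as Ro
def wray(uv,z,s):
    c=r.calibration("wrist");K=c["K"];T=c["tool_from_camera"]
    v=np.array([(uv[0]-K[0,2])/K[0,0],(uv[1]-K[1,2])/K[1,1]]);t=np.hypot(*v)
    d=np.r_[v/t*np.sin(t),np.cos(t)]
    R=Ro.from_euler("xyz",s["eef_rot"],degrees=True).as_matrix()
    d=R@T[:3,:3]@d;o=R@T[:3,3]+s["tcp_pos"]
    return o+d*(z-o[2])/d[2]
E
python3 -c "
from h import *
s=st()
im=cv2.imread('pics/wrist2.png')[:,:,::-1].copy()
for c,q in blobs(im,(26,150,90),(34,255,255),20)[0]: print(c,q)
c=(323.5,161.5)
for n,u,z in(('knob',c,.1265),('win',(184,163),.09),('lidknob',(248,168),.116)):
  p=wray(u,z,s);print(n,p,Rc.T@(p[:2]-O)*1e3)
"
```

```text
t 2.75 tcp [ 0.5219 -0.0593  0.2266] coater mm [-143.6   24.4] rot [ 180.    -0.  -126.5] F [ 0.3  0.1 -0.9] w 0.0002
[323.1 162.2] [313 152  21  21 318]
knob [ 0.49669592 -0.08293719  0.1265    ] [-149.98597218   -9.48541279]
win [ 0.61459528 -0.16254661  0.09      ] [-7.81710778 -4.39277411]
lidknob [ 0.55537644 -0.1171312   0.116     ] [-82.42330032  -2.563062  ]
```

Request:
servo_tool --pt "0 -0.3 -0.4 2 0" --pt "0 0 0 3 0" --pt "0 0 0 3 0" --pt "0 0 0 2.5 0" --pt "0 0 0 1.4 0" --pt "0 0 0 0.5 0" --pt "0 0 0 0 0" --pt "0 0 0 0 0"

```text
time_s: 3.75
tcp_pos: [0.5279, -0.0586, 0.1035]
eef_rot: [-179.9, 0.1, -126.4]
contact_force: [-0.4, -1.3, 0.1]
gripper_width: 0.0008
```

```bash
python3 -c "
from h import *
s=st()
for n in('side','wrist'): cv2.imwrite(f'pics/{n}3.png',r.capture(n)[:,:,::-1])
im=cv2.imread('pics/side3.png')[130:310,190:430];cv2.imwrite('pics/side3c.png',cv2.resize(im,None,fx=3,fy=3))
"
```

```text
t 3.75 tcp [ 0.5279 -0.0586  0.1035] coater mm [-139.1   28.5] rot [-1.799e+02  1.000e-01 -1.264e+02] F [-0.4 -1.3  0.1] w 0.0008
```

View pics/side3c.png

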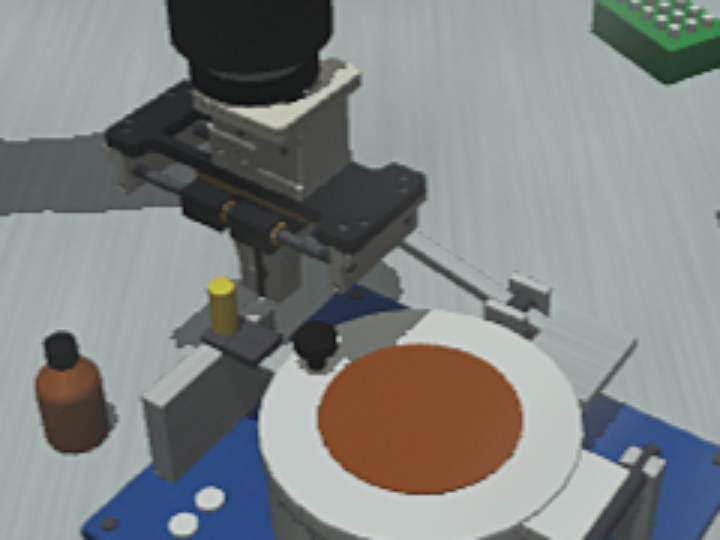

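View pics/wrist3.png

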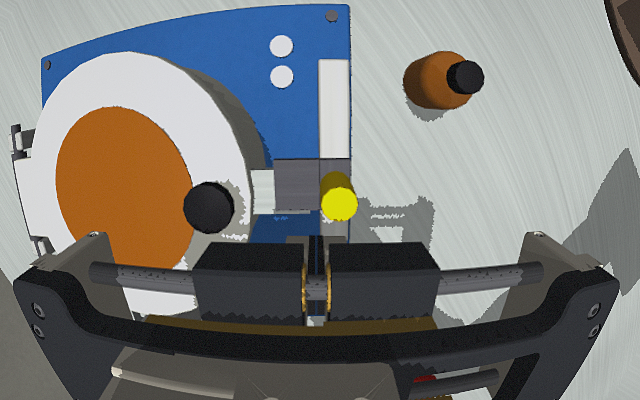

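Request:
servo_tool --pt "0 0 0.9 0 0" --pt "0 0.5 0 0 0" --pt "0 0.7 0 0 0" --pt "0 0.7 0 0 0" --pt "0 0.7 0 0 0" --pt "0 0.7 0 0 0" --pt "0 0.7 0 0 0" --pt "0 0 0 0 0"

```text
time_s: 4.85
tcp_pos: [0.4957, -0.0861, 0.1025]
eef_rot: [180.0, -0.0, -126.4]
contact_force: [1.0, -0.8, 0.2]
gripper_width: 0.0002
```

```bash
python3 -c "
from h import *
s=st()
for n in('side','wrist'): cv2.imwrite(f'pics/{n}4.png',r.capture(n)[:,:,::-1])
"
```

```text
t 4.85 tcp [ 0.4957 -0.0861  0.1025] coater mm [-148.9  -12.6] rot [ 180.    -0.  -126.4] F [ 1.  -0.8  0.2] w 0.0002
```

View pics/wrist4.png

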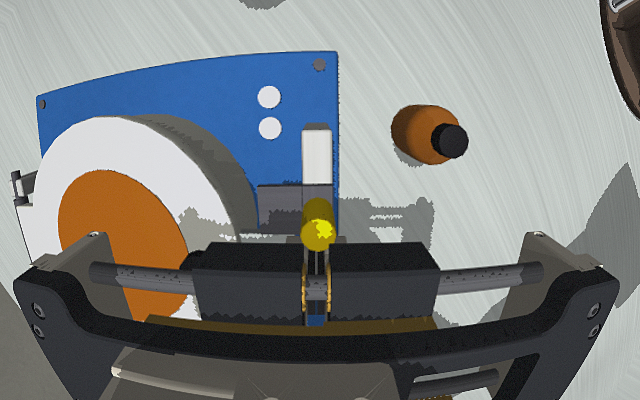

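Request:
servo_tool --pt "0 0.6 0 0 0" --pt "0 0.5 0 0 0" --pt "0 0.3 0 0 0" --pt "0 0 0 0 0"

```text
time_s: 5.45
tcp_pos: [0.4879, -0.097, 0.1026]
eef_rot: [-180.0, 0.0, -126.4]
contact_force: [0.1, 1.0, -0.3]
gripper_width: 0.0005
```

Request:
servo_tool --pt "0 0.2 0 0 0" --pt "0 0 0 0 0"

```text
time_s: 5.7
tcp_pos: [0.4877, -0.0976, 0.1027]
eef_rot: [-180.0, 0.1, -126.4]
contact_force: [2.4, 6.3, -0.9]
gripper_width: 0.0009
```

Request:
servo_tool --pt "0 0.2 0 0 0" --pt "0 0 0 0 0"

```text
time_s: 5.95
tcp_pos: [0.4876, -0.0981, 0.1028]
eef_rot: [-179.9, 0.3, -126.4]
contact_force: [4.9, 11.9, -2.3]
gripper_width: 0.0004
```

Request:
servo_tool --pt "0 -1 0 0 0" --pt "0 -1.5 0 0 0" --pt "0 0 0 -3 0" --pt "0 0 0 -4 0" --pt "0 0 0 -4 0" --pt "0 0 0 -1 0" --pt "0 0 0 0 0"

```text
time_s: 6.82
tcp_pos: [0.5006, -0.0796, 0.2227]
eef_rot: [-180.0, 0.0, -126.4]
contact_force: [-0.6, 0.1, -1.1]
gripper_width: 0.0008
```

```bash
python3 -c "
from h import *
s=st()
for n in('scene','wrist'): cv2.imwrite(f'pics/{n}5.png',r.capture(n)[:,:,::-1])
im=cv2.imread('pics/wrist5.png')[:,:,::-1].copy()
for c,q in blobs(im,(26,150,90),(34,255,255),20)[0]: 
  p=wray(c,.1265,s);print(c,q,Rc.T@(p[:2]-O)*1e3)
"
```

```text
t 6.825 tcp [ 0.5006 -0.0796  0.2227] coater mm [-148.8   -4.5] rot [-180.     0.  -126.4] F [-0.6  0.1 -1.1] w 0.0008
[316.1 152.4] [306 143  21  20 340] [-148.86395345  -46.83530929]
```

View pics/wrist5.png

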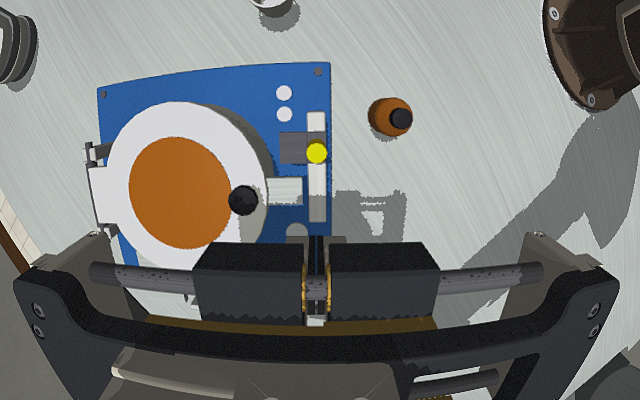

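View pics/scene5.png

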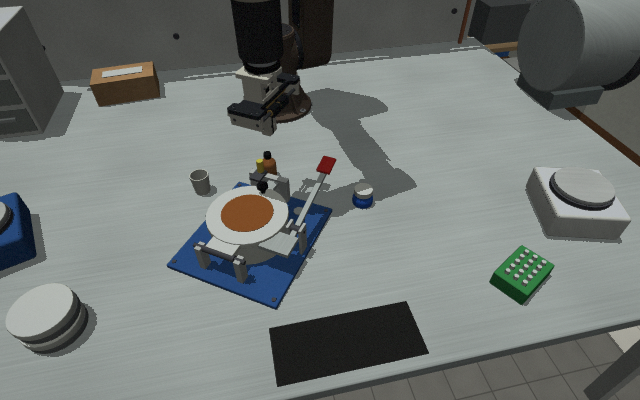

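The wrist view shows the plate clear of the tongue, with the knob at (316,152), which puts the catch at about 45 mm. Next I'll move over the pad.

Request:
servo_tool --pt "0 -3 1 0 0" --pt "0 -4 1 0 0" --pt "0 -4 1.1 0 0" --pt "0 -2 1 0 0" --pt "0 0 0 3 0" --pt "0 0 0 1.5 0" --pt "0 0 0 0 0"

```text
time_s: 7.8
tcp_pos: [0.5434, 0.0484, 0.1761]
eef_rot: [179.9, -0.2, -126.4]
contact_force: [0.2, -0.6, 1.4]
gripper_width: 0.0004
```

```bash
python3 -c "
from h import *
s=st()
for n in('scene','side'):
  im=r.capture(n)[:,:,::-1]
  x0,y0=(220,60) if n=='scene' else (190,40)
  cv2.imwrite(f'pics/{n}6.png',cv2.resize(im[y0:y0+200,x0:x0+260],None,fx=3,fy=3))
"
```

```text
t 7.8 tcp [0.5434 0.0484 0.1761] coater mm [-189.6  124.2] rot [ 179.9   -0.2 -126.4] F [ 0.2 -0.6  1.4] w 0.0004
```

View pics/scene6.png

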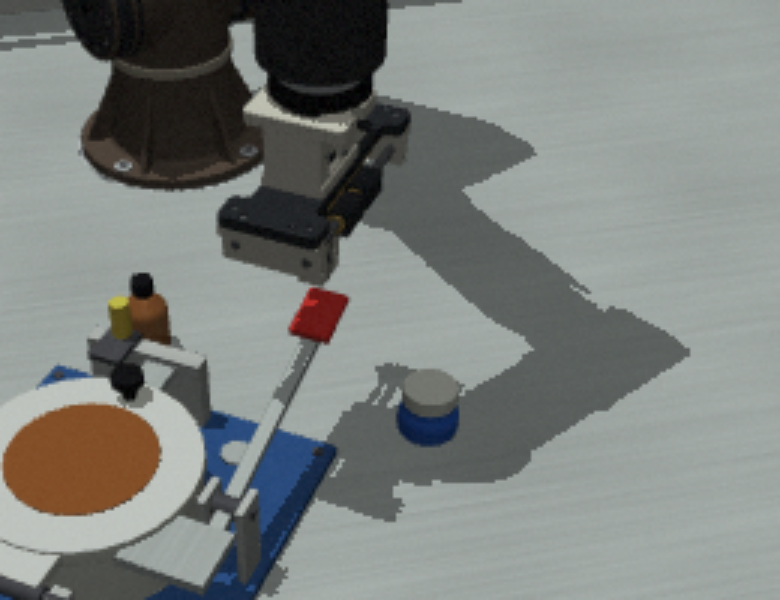

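View pics/side6.png

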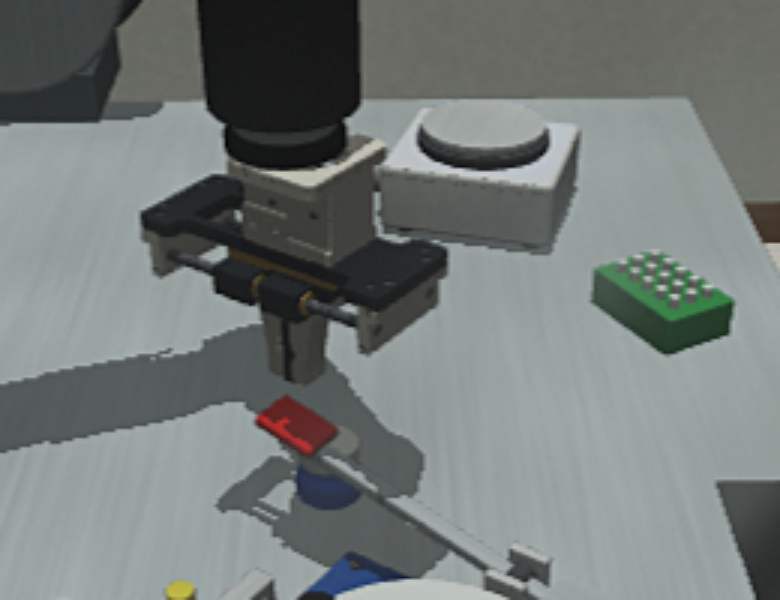

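Request:
servo_tool --pt "0 0 0.4 1.5 0" --pt "0 0 0 1 0" --pt "0 0 0 1 0" --pt "0 0 0 1 0" --pt "0 0 0 0 0"

```text
time_s: 8.52
tcp_pos: [0.5415, 0.0515, 0.1322]
eef_rot: [-180.0, -0.0, -126.3]
contact_force: [-1.5, 0.6, 3.7]
gripper_width: 0.0002
```

Request:
servo_tool --pt "0 0 0 1 0" --pt "0 0 0 1 0" --pt "0 0 0 1 0" --pt "0 0 0 0 0"

```text
time_s: 9.02
tcp_pos: [0.5414, 0.0517, 0.1025]
eef_rot: [180.0, 0.0, -126.3]
contact_force: [-2.2, 2.0, 4.7]
gripper_width: -0.0
```

```bash
python3 -c "
from h import *
s=st()
for n in('scene','side'):
  im=r.capture(n)[:,:,::-1]
  x0,y0=(180,100) if n=='scene' else (190,100)
  cv2.imwrite(f'pics/{n}7.png',cv2.resize(im[y0:y0+200,x0:x0+260],None,fx=3,fy=3))
"
```

```text
t 9.025 tcp [0.5414 0.0517 0.1025] coater mm [-193.2  125.6] rot [ 180.     0.  -126.3] F [-2.2  2.   4.7] w -0.0
```

View pics/side7.png

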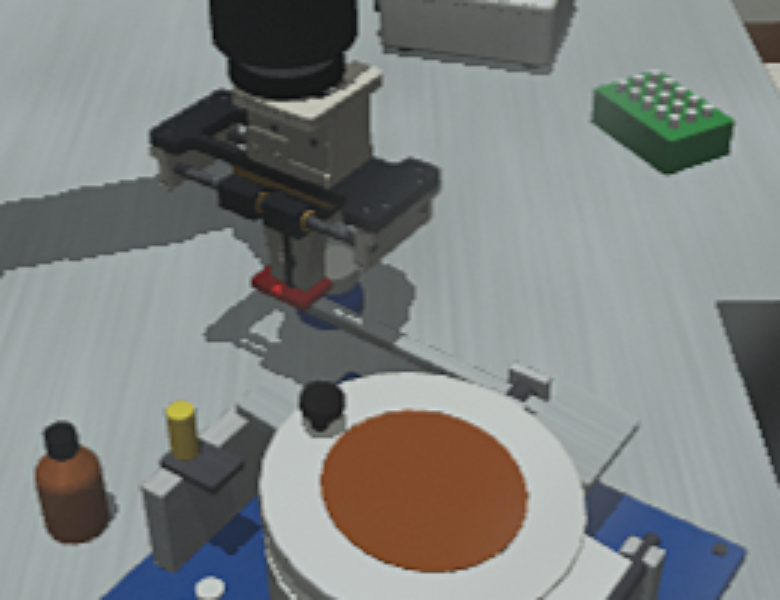

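The lid is rising and the force is about 5 N. I'll keep going down.

Request:
servo_tool --pt "0 0 0 1 0" --pt "0 0 0 1 0" --pt "0 0 0 1 0" --pt "0 0 0 1 0" --pt "0 0 0 0 0"

```text
time_s: 9.75
tcp_pos: [0.5417, 0.0515, 0.0627]
eef_rot: [-180.0, 0.0, -126.3]
contact_force: [-0.1, 0.7, 1.7]
gripper_width: 0.0009
```

Request:
servo_tool --pt "0 0 0 0.5 0" --pt "0 0 0 0.3 0" --pt "0 0 0 0 0"

```text
time_s: 10.12
tcp_pos: [0.5421, 0.0513, 0.0552]
eef_rot: [-179.9, 0.1, -126.3]
contact_force: [2.1, -2.3, 4.0]
gripper_width: 0.0005
```

Request:
servo_tool --pt "0 0 0 0.3 0" --pt "0 0 0 0 0"

```text
time_s: 10.38
tcp_pos: [0.5419, 0.0515, 0.0521]
eef_rot: [-180.0, 0.1, -126.3]
contact_force: [1.5, -0.0, 5.2]
gripper_width: 0.0001
```

Request:
servo_tool --pt "0 0 0 0.2 0" --pt "0 0 0 0 0"

```text
time_s: 10.62
tcp_pos: [0.542, 0.0515, 0.0504]
eef_rot: [-179.9, 0.1, -126.3]
contact_force: [1.7, -2.1, 6.0]
gripper_width: 0.0004
```

Request:
servo_tool --pt "0 0 0 0.2 0" --pt "0 0 0 0 0"

```text
time_s: 10.88
tcp_pos: [0.5422, 0.0515, 0.0499]
eef_rot: [-179.9, 0.1, -126.3]
contact_force: [-3.5, -1.1, 20.8]
gripper_width: 0.0003
```

Request:
servo_tool --pt "0 0 0 0 0" --pt "0 0 0 0 0" --pt "0 0 0 0 0" --pt "0 0 0 0 0"

```text
time_s: 11.38
tcp_pos: [0.5422, 0.0515, 0.0499]
eef_rot: [-179.9, 0.1, -126.3]
contact_force: [-3.8, -1.3, 22.1]
gripper_width: 0.0006
```

```bash
python3 -c "
from h import *
s=st()
for n in('scene','side'):
  im=r.capture(n)[:,:,::-1]
  x0,y0=(170,100) if n=='scene' else (190,180)
  cv2.imwrite(f'pics/{n}8.png',cv2.resize(im[y0:y0+200,x0:x0+260],None,fx=3,fy=3))
st()
"
```

```text
t 11.375 tcp [0.5422 0.0515 0.0499] coater mm [-192.4  126. ] rot [-1.799e+02  1.000e-01 -1.263e+02] F [-3.8 -1.3 22.1] w 0.0006
t 11.475 tcp [0.5422 0.0515 0.0498] coater mm [-192.4  126. ] rot [-1.799e+02  1.000e-01 -1.263e+02] F [-4.4 -1.2 22.4] w 0.0003
```

View pics/side8.png

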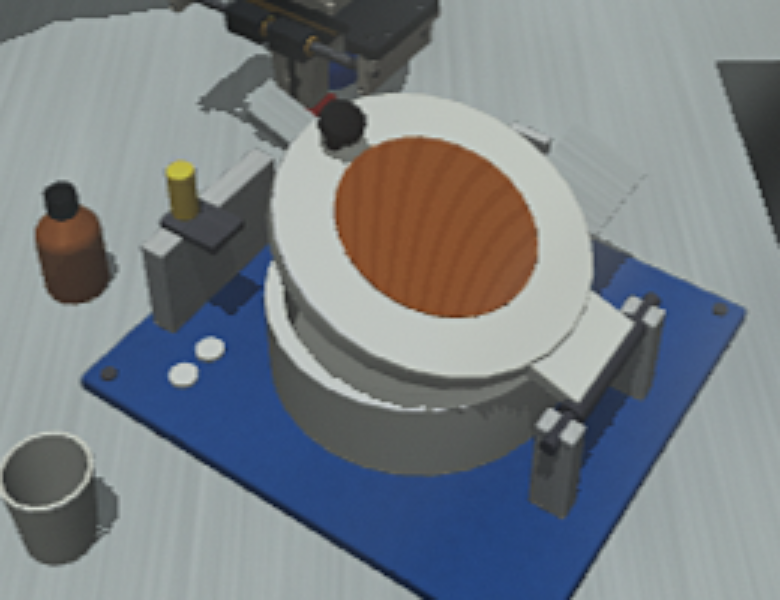

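View pics/scene8.png

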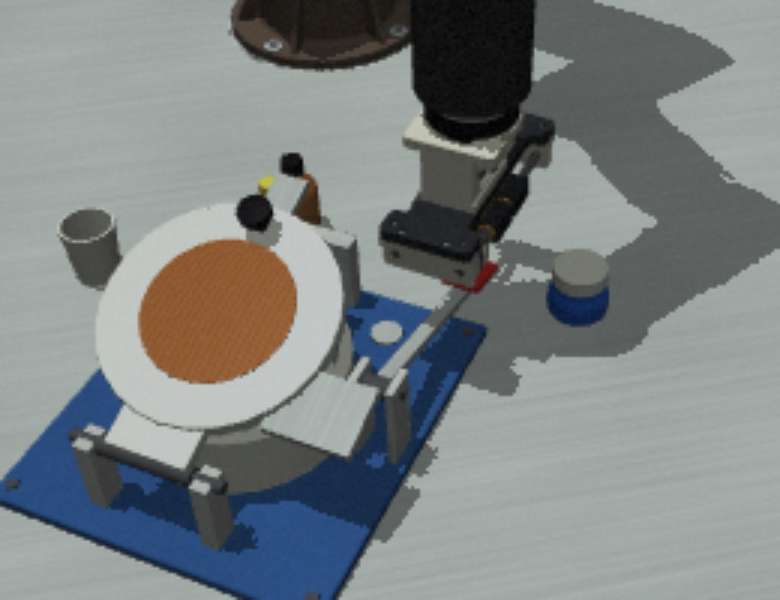

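```bash
python3 -c "
from h import *
p=tri((254.8,170.5),(303.7,221));print('lid knob',p,Rc.T@(p[:2]-O)*1e3)
st(); print(r.close_job())
"
```

```text
lid knob [ 0.57661119 -0.12863256  0.17465668] [-58.48814851   0.64704166]
t 11.475 tcp [0.5422 0.0515 0.0498] coater mm [-192.4  126. ] rot [-1.799e+02  1.000e-01 -1.263e+02] F [-4.4 -1.2 22.4] w 0.0003
the job is handed in; nothing more can be done
None
```

The lid is up, and I handed the job in at 11.5 s with the arm still pressing the lever's red pad down.

- **Catch:** I pushed the knob sideways with closed fingers until it hit its end stop. The force rose to about 13 N, and the wrist camera put the knob at about y = -47 mm in the coater frame. The picture showed the tongue clear.
- **Lever:** I pressed the pad until it stopped moving. The fingertips were at 50 mm and the force jumped from about 6 N to 21 N. It then held steady at 22 N for 0.6 s before hand-in.
- **Lid:** The last pictures show it raised, with its black knob measured at about 175 mm (centre of the ball, roughly). That fits the 181 mm given for the knob's top.
- **Bottle, beaker and jar:** The last pictures show them standing, with no sign of having moved. I judged this by eye and did not measure it.
- **Contact:** No picture showed the robot touching the lid.

Two checks disagreed slightly. The wrist camera put fixed points 3 to 8 mm away from the scene and side cameras. The pad at rest measured about 7 mm lower than the given height. I relied on the force at the two stops rather than those readings.

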